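# Isolate and bleed the bench air manifold

### The arm

A 7-joint arm with a two-finger parallel gripper is mounted at the origin on the work surface. World frame = base frame: x ahead of the robot, y to its left, z up, the work surface at z = 0. Lengths are in m, angles in rad, forces in N, time in s.
With the tool pointing down it reaches from about 0.4 to 0.85 m from the base axis. Payload 4.5 kg.
Tool frame: the origin (TCP) lies midway between the tips of the shut fingers; the grasp point (between the pads) lies 19 mm behind it; z points along the fingers, y is the line along which they close (so a half turn about z gives the same grasp; the last joint's range is limited). The gripper opens to 88 mm and grips with 3 to 60 N. Pads are 18 mm wide; open, the fingers measure 123 mm over their backs; the gripper's body (75 mm by 187 mm) begins 45 mm behind the grasp point.
Start: joints at [-1.208, 0.689, -0.195, 1.565, 0.157, 0.902, -0.215], TCP at [0.202, 0.592, 0.239] pointing down, gripper open.
Joint ranges: [-3.01, 3.01], [-0.46, 2.08], [-1.47, 1.51], [0.13, 2.56], [-1, 4.14], [0.04, 2.09], [-2.66, 2.66]. Speed limits (rad/s): [2.57, 2.57, 3.14, 3.14, 3.14, 3.14, 3.14].

### API

Orientations are given as a unit quaternion [x, y, z, w].
In Python, from plant import r gives the robot as it stands.
- The arm moves only by the tool carry_out, never from a script. Its argument "plan" is a list of rows, each an object with "rot": the turn, a rotation vector about the tool's x, y, z in rad, a list of three; "xyz": the shift along the tool's x, y, z in m, a list of three; "grip": the closure in counts, from 0 (fully open) to 255 (shut). In form: [{"rot": [wx, wy, wz], "xyz": [dx, dy, dz], "grip": grip}, ...]. A call has 1 to 8 rows; each row is the pose to reach, as a shift and turn from the pose commanded when the call began, along the tool's axes at that moment; what a row does not reach only later rows make up. A row lasts 1/12 s, in which the tool goes at most 41.7 mm and 7.16 degrees, less where a joint would pass 70% of its speed; a pose out of reach is approached as far as the arm can. A call with a gripper value outside its range is refused whole. The fingers move at their own pace and stop on an object; "squeeze" is the grip in N (left out, the last holds). Time passes only in rows, so rows that repeat a pose let the fingers close. It gives the time, the measured TCP pose, the force, the opening and the grip force at its end, in the units of the state.
- r.get_state(): the state, without advancing time (a new reading comes with each control period).
- r.snapshot(name): name is "scene" or "top"; returns the picture (480x640x3 uint8, red, green, blue); there is no depth.
- r.camera_params(name): a dict with "fx", "fy", "cx", "cy" (pixels), "position" and "attitude" of the camera in the world. Camera axes: x right, y down, z forward; pixel columns grow to the right and rows downward; lengths in m; the calibration is good to about 2 mm. A picture is of the moment at which its call begins. camera_params takes no time and is no camera call.
- r.finish_job(): hands the job in; it is judged then, once.
The state is a dict: "clock": time; "q": joint angles; "qd": joint speeds; "joint_torque": joint torques, N m; "tool_pos": TCP position; "eef_rot": TCP orientation; "contact_force": force on the tool from outside, world axes, zero at the start; "moment": the same for the moment, N m; "opening": opening from 0.0 (shut) to 1.0 (fully open); "finger_force": force on a finger pad.
Only numpy, scipy, OpenCV 4.12 (cv2) and the standard library are available. Lean on these libraries where they do the work, as an engineer would, in place of code of your own. Each camera call takes 0.05 s, during which the arm holds its last target. There are 200 camera calls.

### The job

Isolate this bench's compressed-air manifold so that its couplers can be changed: push the long lever of the inlet valve round with a fingertip until the valve is fully shut, its lever square across the pipe, and only then push round the lever of the bleed valve (the leg that ends in a small silencer pointing down) until it is fully open, its lever in line with its leg and pointing away from the header. Push the levers with the fingers only, never taking one between them and gripping nothing else. Leave the two tool-outlet valves and the things lying on the bench as they are.

Things in the scene. Friction and masses are not known exactly. Their poses are not given: they have to be found in the camera images.
- manifold: Air manifold bolted to the bench. Origin on the bench under the header's axis; local y runs along the header, local -x is the side where its three legs stick out, z up. At its -y end, in line with it, is the brass inlet ball valve (48 mm thick, stem at y = -190 mm, brass up to 112 mm high); the 27 mm supply pipe goes on to y = -360 mm, where an elbow turns down.
- manifold_mid (a point): Centre of the top of the header, an aluminium bar 36 x 370 x 36 mm whose axis runs 80 mm above the bench: top at 98 mm, clip straps to 101 mm. Its legs leave to -x at manifold y = -65, 60 and 185 mm: two tool outlets (straight quick couplers) and the bleed, in an order that changes from run to run. Seen from above every valve shuts clockwise by a quarter turn between hard stops.
- inlet_lever (a joint): Angle of the inlet valve's lever, rad: 0 fully open (lever along the supply pipe, pointing away from the header, to manifold -y), 1.571 fully shut at its stop (square across the pipe, pointing to manifold -x). Grows clockwise seen from above. Stays where it is left; dry friction 0.6 N m, about 6 N at the grip point. Starts at 0 to 0.35.
- inlet_stem (a point): Point on the vertical axis of the inlet valve's stem, at the mid-height of its lever's sleeve, 140 mm above the bench. Its x axis points along the lever to its tip, z up.
- inlet_grip (a point): Point on the centre line of the inlet lever's blue sleeve, 95 mm from the stem, 30 mm short of the tip and 140 mm above the bench; x axis along the lever to the tip, z up. The sleeve runs from 38 to 125 mm from the stem, is 22 mm wide and 10 mm thick (135 to 145 mm above the bench).
- bleed_lever (a joint): Angle of the bleed valve's lever, rad: 0 fully open at its stop (lever in line with the leg, pointing away from the header, to manifold -x), 1.571 fully shut (parallel to the header, pointing to manifold +y). Falls counter-clockwise seen from above. Stays where it is left; dry friction 0.35 N m, about 5 N at the grip point. Starts at 1.42 to 1.571.
- bleed_stem (a point): Point on the vertical axis of the bleed valve's stem, at the mid-height of its lever's sleeve, 130 mm above the bench and 65 mm from the header's axis. x axis along the lever to its tip, z up. The brass valve below is 34 mm thick and reaches 105 mm above the bench; the other two legs' valves are the same.
- bleed_grip (a point): Point on the centre line of the bleed lever's sleeve, 65 mm from the stem and 30 mm short of the tip, 130 mm above the bench; x axis along the lever to the tip, z up. The sleeve runs from 38 to 95 mm from the stem, 18 mm wide and 10 mm thick (from 125 to 135 mm above the bench), blue like all the others.
- bleed_silencer (a point): Centre of the copper-coloured silencer (21 mm thick, 34 mm long) that points down under the bleed leg's elbow, 35 mm above the bench; 45 mm out from the bleed's stem.
- outlet1_grip (a point): Point on the lever of a tool-outlet valve (ends in a steel quick coupler 27 mm thick), placed as on the bleed's lever and 130 mm above the bench. This valve stands shut, its lever parallel to the header. To be left as it is.
- outlet2_grip (a point): The same point on the lever of the other tool-outlet valve, which stands open, its lever above its coupler and pointing away from the header. To be left as it is.
- tape_measure: Loose grey tape measure, 68 x 34 x 66 mm, standing on the bench behind the supply pipe; origin under its centre. To be left alone.
- spare_coupler: Loose steel quick coupler standing on end, 27 mm thick and 52 mm high, between two legs of the manifold; origin under its centre. To be left alone.
- adhesive_tin: Loose adhesive tin, 76 mm in diameter and 100 mm high, behind the manifold; origin under its centre. To be left alone.
- flange_cover: Loose foil-faced insulation ring, 150 mm outside, 64 mm inside, 36 mm high, lying behind the manifold; origin under its centre. To be left alone.

How it is judged:
On the way, in this order (a step that is already met when the one before it is completed fails the run):
1. the inlet valve is fully shut, its lever within 0.1 rad of its stop (value of joint inlet_lever above 1.47 rad), for 0.2 s.
2. then the bleed valve is fully open, its lever within 0.1 rad of its stop (value of joint bleed_lever below 0.1 rad), for 0.2 s.
At the end, for the whole second after the job is handed in: Inlet lever within 0.1 rad of its shut stop and bleed lever within 0.1 rad of its open stop, both at rest; the grip points of the two tool-outlet levers within 15 mm, and the loose things within 20 mm, of where they began (value of joint inlet_lever above 1.47 rad and value of joint bleed_lever below 0.1 rad and velocity of joint inlet_lever between -0.05 and 0.05 rad/s and velocity of joint bleed_lever between -0.05 and 0.05 rad/s and distance of each of outlet1_grip, outlet2_grip from where it was at the start of the episode below 0.015 m and distance of each of tape_measure, spare_coupler, adhesive_tin, flange_cover from where it was at the start of the episode below 0.02 m); the robot touches nothing.
It fails at once if the bleed valve is opened before the inlet valve is shut (value of joint bleed_lever below 1.2 rad and value of joint inlet_lever below 1.4 rad).
It fails at once if a tool-outlet lever is moved by more than 15 mm (distance of any of outlet1_grip, outlet2_grip from where it was at the start of the episode above 0.015 m).
It fails at once if a loose thing is lifted, carried or pushed by more than 20 mm (distance of any of tape_measure, spare_coupler, adhesive_tin, flange_cover from where it was at the start of the episode above 0.02 m).
It fails at once if a lever is taken between the fingers ((y of the grasp point in the frame of inlet_stem between -0.008 and 0.008 m and z of the grasp point in the frame of inlet_stem below 0.014 m and x of the grasp point in the frame of inlet_stem between 0 and 0.125 m and contact force between the fingers and inlet_lever above 2 N) or (y of the grasp point in the frame of bleed_stem between -0.008 and 0.008 m and z of the grasp point in the frame of bleed_stem below 0.014 m and x of the grasp point in the frame of bleed_stem between 0 and 0.095 m and contact force between the fingers and bleed_lever above 2 N)).
It fails at once if a lever is pushed with the arm or the gripper's body instead of the fingers (contact force between the arm and inlet_lever above 3 N or contact force between the arm and bleed_lever above 3 N).
It also fails if it takes over 51 s, if anything falls off the work surface, if the arm or the gripper's body presses on something with over 40 N, if the wrist force passes 120 N, or if a joint passes its speed limit or range.

## Working session

There is one attempt and no reset: what is moved stays moved. The work goes in short steps, Python scripts to look and compute and a tool call to move; the robot and the scene stay as the last step left them, time stands still between calls to the robot, and variables do not carry over. Pictures are saved under pics/ and viewed, at most 10 in all, crops included, and the job is handed in when it is done.

Besides the shell and the picture viewer there is one more tool, called after "Emit:" in YAML: its name, and indented under it one key for each argument. carry_out: Moves the arm, as the interface text tells. Its arguments: {"type":"object","properties":{"plan":{"type":"array"},"squeeze":{"type":"number"}},"required":["plan"]}

```bash
mkdir -p pics; ls
python3 - <<'E'
from plant import r
import cv2
for n in("top","scene"):
    cv2.imwrite(f"pics/{n}0.png",r.snapshot(n)[:,:,::-1]); print(n,r.camera_params(n))
print(r.get_state())
E
```

```text
pics
top {'fx': 524.353036763551, 'fy': 524.353036763551, 'cx': 315.70012038336176, 'cy': 227.99100384045988, 'position': array([0.51606171, 0.01293995, 1.00619921]), 'attitude': array([-0.70576597,  0.70667745, -0.04115418,  0.02842025])}
scene {'fx': 533.7241022521148, 'fy': 533.7241022521148, 'cx': 314.91350448007506, 'cy': 237.95396845312416, 'position': array([ 1.31069604, -0.10786667,  0.7351205 ]), 'attitude': array([ 0.69388034,  0.58846222, -0.26740809, -0.31738809])}
{'clock': 0.1, 'q': array([-1.20821954,  0.68986885, -0.19451986,  1.5661716 ,  0.15733471,
        0.90249819, -0.21510935]), 'qd': array([ 0.0001925 , -0.00222992, -0.00025107, -0.00176516, -0.00104551,
       -0.00064435, -0.00237874]), 'joint_torque': array([-2.60053326e-03, -5.28507793e+01, -1.27128571e+00, -1.53837955e+01,
       -5.25306934e-02,  2.00238384e-03,  3.70522514e-05]), 'tool_pos': array([0.20168121, 0.59100853, 0.23802798]), 'eef_rot': array([ 1.63609535e-01,  9.86524869e-01, -7.74068621e-04, -5.71348670e-05]), 'contact_force': array([ 0.23877685,  1.10948743, -0.22264732]), 'moment': array([ 8.48274321e-03, -6.39873569e-06,  1.84577603e-02]), 'finger_force': 0.0, 'opening': 1.0011086087218344}
```

View pics/top0.png

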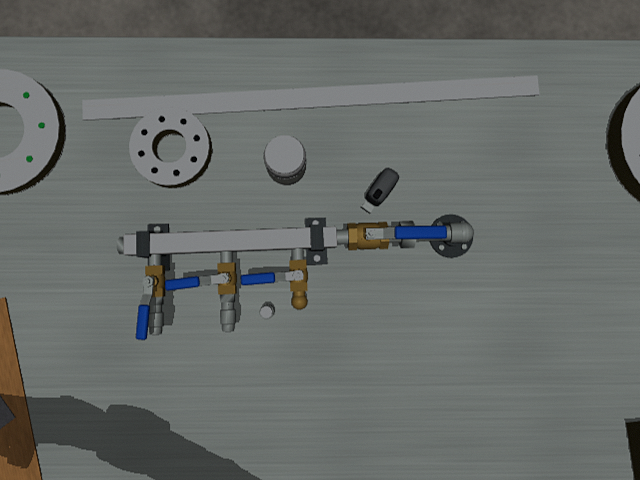

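View pics/scene0.png

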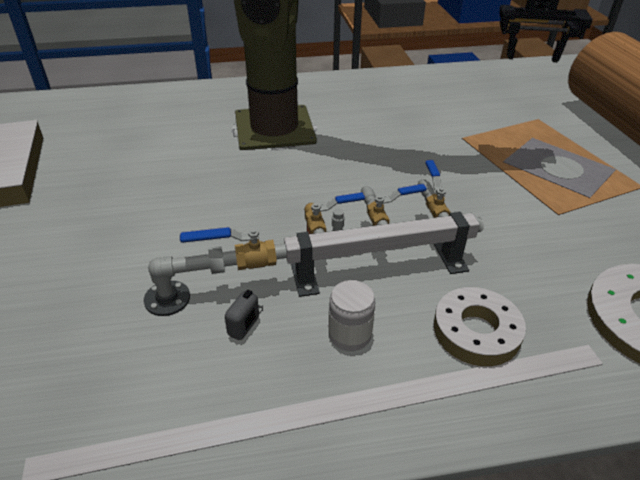

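The top view shows +x up and +y left. The inlet lever is at about (420,232) pointing right. The bleed is the right-hand leg, stem (298,275), with its lever at (258,279) pointing left. The shut outlet is in the middle with its lever at (182,284), and the open outlet is on the left at (142,322). The spare coupler is at (267,311).

```bash
cat > h.py <<'E'
from plant import r
import cv2, numpy as np
from scipy.spatial.transform import Rotation as R
def ray(c,uv,z):
    d=R.from_quat(c["attitude"]).apply([(uv[0]-c["cx"])/c["fx"],(uv[1]-c["cy"])/c["fy"],1])
    return (c["position"]+d*(z-c["position"][2])/d[2])[:2]
def levers():
    im=r.snapshot("top"); c=r.camera_params("top")
    h=cv2.cvtColor(im,cv2.COLOR_RGB2HSV)
    m=cv2.inRange(h,(105,150,50),(130,255,255))
    out=[]
    for k in cv2.findContours(m,cv2.RETR_EXTERNAL,cv2.CHAIN_APPROX_NONE)[0]:
        if cv2.contourArea(k)<100: continue
        rc=cv2.minAreaRect(k); b=cv2.boxPoints(rc)
        z=.145 if rc[0][0]>340 else .135
        P=np.array([ray(c,p,z) for p in b]); e=[P[1]-P[0],P[2]-P[1]]; e=max(e,key=np.linalg.norm)
        out.append((np.round(rc[0]),P.mean(0),np.linalg.norm(e),e/np.linalg.norm(e)))
    return im,c,out
def tool(target):  # shift in tool axes from the measured pose to a world point
    s=r.get_state(); return R.from_quat(s["eef_rot"]).inv().apply(np.array(target)-s["tool_pos"])
E
python3 - <<'E'
from h import *
im,c,o=levers()
for px,m,L,e in o:
    print(px,m.round(4),round(L,4),e.round(3),"ang",np.degrees(np.arctan2(e[1],e[0])).round(1))
for n,uv,z in(("in",(370,234),.13),("bl",(298,275),.13),("mid",(226,279),.13),("hdrL",(135,243),.098),("hdrR",(335,237),.098)): print(n,ray(c,uv,z).round(4))
E
```

```text
[142. 322.] [0.4485 0.2805] 0.0553 [ 0.998 -0.065] ang -3.7
[182. 283.] [0.5115 0.2179] 0.0562 [ 0.133 -0.991] ang -82.3
[257. 278.] [0.5187 0.0934] 0.0555 [ 0.089 -0.996] ang -84.9
[420. 232.] [ 0.5945 -0.1762] 0.0851 [ 0.021 -1.   ] ang -88.8
in [ 0.5924 -0.0942]
bl [0.524  0.0267]
mid [0.5176 0.146 ]
hdrL [0.5799 0.3083]
hdrR [ 0.59   -0.0371]
```

Emit:
carry_out:
  plan:
    - {"rot": [0, 0, -0.12], "xyz": [-0.03, -0.027, 0], "grip": 255}
    - {"rot": [0, 0, -0.24], "xyz": [-0.06, -0.054, 0], "grip": 255}
    - {"rot": [0, 0, -0.358], "xyz": [-0.09, -0.08, 0], "grip": 255}
    - {"rot": [0, 0, -0.358], "xyz": [-0.12, -0.107, 0], "grip": 255}
    - {"rot": [0, 0, -0.358], "xyz": [-0.15, -0.134, 0], "grip": 255}
    - {"rot": [0, 0, -0.358], "xyz": [-0.18, -0.161, 0], "grip": 255}
    - {"rot": [0, 0, -0.358], "xyz": [-0.21, -0.188, 0], "grip": 255}
    - {"rot": [0, 0, -0.358], "xyz": [-0.24, -0.215, 0], "grip": 255}
  squeeze: 10

```text
clock: 0.82
tool_pos: [0.3601, 0.3087, 0.2387]
eef_rot: [-0.015, 1.0, -0.0, -0.0]
contact_force: [1.6, -0.3, 0.9]
opening: 0.417
finger_force: 0.0
```

Run:
```python
from h import *
s=r.get_state(); print(s["tool_pos"],s["eef_rot"],s["q"],s["clock"],s["opening"],tool([.64,-.185,.238]).round(4))
```

```text
[0.36009272 0.30865216 0.23867224] [-1.47252581e-02  9.99891574e-01 -8.72788147e-05 -8.28494974e-06] [-0.58065613  0.50957468 -0.3417679   2.00116715  0.26545822  0.67327293
  0.50904541] 0.8167 0.4167807083353327 [-0.2652 -0.5017  0.0008]
```

Emit:
carry_out:
  plan:
    - {"rot": [0, 0, 0], "xyz": [-0.018, -0.034, 0], "grip": 255}
    - {"rot": [0, 0, 0], "xyz": [-0.036, -0.068, 0], "grip": 255}
    - {"rot": [0, 0, 0], "xyz": [-0.054, -0.102, 0], "grip": 255}
    - {"rot": [0, 0, 0], "xyz": [-0.072, -0.136, 0], "grip": 255}
    - {"rot": [0, 0, 0], "xyz": [-0.09, -0.17, 0], "grip": 255}
    - {"rot": [0, 0, 0], "xyz": [-0.108, -0.204, 0], "grip": 255}
    - {"rot": [0, 0, 0], "xyz": [-0.126, -0.238, 0], "grip": 255}
    - {"rot": [0, 0, 0], "xyz": [-0.144, -0.272, 0], "grip": 255}

```text
clock: 1.48
tool_pos: [0.5119, 0.0409, 0.2386]
eef_rot: [-0.015, 1.0, 0.0, -0.0]
contact_force: [0.5, 0.5, 0.3]
opening: 0.002
finger_force: 0.0
```

Emit:
carry_out:
  plan:
    - {"rot": [0, 0, 0], "xyz": [-0.017, -0.032, 0], "grip": 255}
    - {"rot": [0, 0, 0], "xyz": [-0.034, -0.064, 0], "grip": 255}
    - {"rot": [0, 0, 0], "xyz": [-0.051, -0.096, 0], "grip": 255}
    - {"rot": [0, 0, 0], "xyz": [-0.068, -0.128, 0], "grip": 255}
    - {"rot": [0, 0, 0], "xyz": [-0.085, -0.16, 0], "grip": 255}
    - {"rot": [0, 0, 0], "xyz": [-0.102, -0.195, 0], "grip": 255}
    - {"rot": [0, 0, 0], "xyz": [-0.121, -0.23, 0], "grip": 255}
    - {"rot": [0, 0, 0], "xyz": [-0.121, -0.23, 0], "grip": 255}

```text
clock: 2.15
tool_pos: [0.6407, -0.1942, 0.2375]
eef_rot: [-0.009, 1.0, -0.003, 0.001]
contact_force: [-0.2, -1.8, -0.4]
opening: 0.006
finger_force: 0.0
```

Run:
```python
from h import *
s=r.get_state(); print(s["tool_pos"],s["eef_rot"],s["q"],s["clock"],s["opening"],tool([.64,-.185,.122]).round(4))
cv2.imwrite("pics/s1.png",r.snapshot("scene")[:,:,::-1])
```

```text
[ 0.64070862 -0.19421959  0.23750561] [-8.93905634e-03  9.99953742e-01 -3.43826106e-03  8.86417472e-04] [ 0.41109514  0.76719412 -0.37245229  1.41647556  0.31018496  1.01268312
  1.55819408] 2.15 0.005729969183623478 [0.0007 0.01   0.1154]
```

View pics/s1.png

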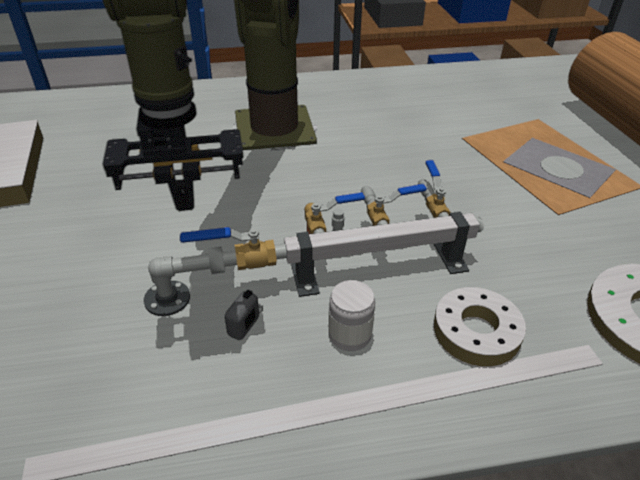

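The shut fingers, tip at about (183,205), hang above and just beyond the inlet lever at (205,235). Nothing has been touched. Next I lower the tip beside the lever.

Emit:
carry_out:
  plan:
    - {"rot": [0, 0, 0], "xyz": [0, 0.005, 0.03], "grip": 255}
    - {"rot": [0, 0, 0], "xyz": [0, 0.007, 0.06], "grip": 255}
    - {"rot": [0, 0, 0], "xyz": [0, 0.007, 0.09], "grip": 255}
    - {"rot": [0, 0, 0], "xyz": [0, 0.007, 0.115], "grip": 255}
    - {"rot": [0, 0, 0], "xyz": [0, 0.007, 0.115], "grip": 255}
    - {"rot": [0, 0, 0], "xyz": [0, 0.007, 0.115], "grip": 255}

```text
clock: 2.7
tool_pos: [0.6378, -0.1752, 0.1228]
eef_rot: [-0.015, 1.0, 0.001, -0.002]
contact_force: [-0.3, -0.6, 1.2]
opening: 0.007
finger_force: 0.0
```

```bash
cat > arc.py <<'E'
import sys
from h import *
# waypoints round a stem: radius along lever, stand-off behind it (half lever + finger extent), in tool axes
sx,sy,rad,hw,a0,a1,sgn,z=map(float,sys.argv[1:9])
s=r.get_state(); Q=R.from_quat(s["eef_rot"]); print(s["tool_pos"].round(4),s["eef_rot"].round(4),s["q"].round(2),s["contact_force"].round(1),s["clock"])
yaw=np.radians(1.7)
for a in np.linspace(a0,a1,int(sys.argv[9])):
    # a: angle swept from start dir; inlet (sgn=-1): from -y clockwise; bleed (+1): from +y counter-clockwise
    th=yaw-np.pi/2-a if sgn<0 else yaw+np.pi/2+a
    d=np.array([np.cos(th),np.sin(th)]); n=np.array([-d[1],d[0]])*sgn   # n: push direction
    tx=Q.apply([1,0,0])[:2]; ty=Q.apply([0,1,0])[:2]
    ext=9*abs(n@tx)+17.5*abs(n@ty)
    p=np.array([sx,sy])+d*rad-n*(hw+ext)/1000
    print(round(a,2),p.round(3),tool([*p,z]).round(3))
E
python3 arc.py 0.5928 -0.0945 0.090 11 0 1.6 -1 0.122 17
```

```text
[ 0.6378 -0.1752  0.1228] [-1.530e-02  9.999e-01  7.000e-04 -1.600e-03] [ 0.37  0.89 -0.34  1.53  0.37  0.78  1.49] [-0.3 -0.6  1.2] 2.7
0.0 [ 0.615 -0.184] [ 0.023 -0.008  0.001]
0.1 [ 0.608 -0.186] [ 0.03  -0.01   0.001]
0.2 [ 0.601 -0.187] [ 0.038 -0.011  0.001]
0.3 [ 0.593 -0.188] [ 0.045 -0.011  0.001]
0.4 [ 0.585 -0.188] [ 0.054 -0.011  0.001]
0.5 [ 0.576 -0.187] [ 0.062 -0.01   0.001]
0.6 [ 0.568 -0.186] [ 0.07  -0.008  0.001]
0.7 [ 0.56  -0.183] [ 0.078 -0.006  0.001]
0.8 [ 0.552 -0.18 ] [ 0.086 -0.002  0.001]
0.9 [ 0.544 -0.176] [0.094 0.002 0.001]
1.0 [ 0.536 -0.171] [0.102 0.008 0.001]
1.1 [ 0.529 -0.165] [0.109 0.014 0.001]
1.2 [ 0.522 -0.158] [0.115 0.021 0.001]
1.3 [ 0.516 -0.15 ] [0.121 0.029 0.001]
1.4 [ 0.511 -0.142] [0.126 0.037 0.001]
1.5 [ 0.506 -0.132] [0.13  0.047 0.001]
1.6 [ 0.503 -0.123] [0.133 0.056 0.001]
```

Emit:
carry_out:
  plan:
    - {"rot": [0, 0, 0], "xyz": [0.015, -0.008, 0], "grip": 255}
    - {"rot": [0, 0, 0], "xyz": [0.03, -0.01, 0], "grip": 255}
    - {"rot": [0, 0, 0], "xyz": [0.038, -0.011, 0], "grip": 255}
    - {"rot": [0, 0, 0], "xyz": [0.045, -0.011, 0], "grip": 255}
    - {"rot": [0, 0, 0], "xyz": [0.054, -0.011, 0], "grip": 255}
    - {"rot": [0, 0, 0], "xyz": [0.062, -0.01, 0], "grip": 255}
    - {"rot": [0, 0, 0], "xyz": [0.07, -0.008, 0], "grip": 255}
    - {"rot": [0, 0, 0], "xyz": [0.078, -0.006, 0], "grip": 255}

```text
clock: 3.37
tool_pos: [0.569, -0.1831, 0.1279]
eef_rot: [-0.015, 1.0, 0.0, 0.009]
contact_force: [10.2, 1.4, -0.1]
opening: 0.008
finger_force: 3.8
```

```bash
python3 arc.py 0.5928 -0.0945 0.090 11 0.7 1.6 -1 0.122 10
python3 - <<'E'
from h import *
im,c,o=levers()
for px,m,L,e in o: print(px,m.round(4),round(L,4),e.round(3))
cv2.imwrite("pics/t2.png",im[180:360,100:500,::-1].repeat(2,0).repeat(2,1))
E
```

```text
[ 0.569  -0.1831  0.1279] [-1.520e-02  9.998e-01  3.000e-04  9.000e-03] [ 0.42  0.81 -0.33  1.76  0.4   0.62  1.47] [10.2  1.4 -0.1] 3.3667
0.7 [ 0.56  -0.183] [0.009 0.    0.006]
0.8 [ 0.552 -0.18 ] [0.017 0.004 0.006]
0.9 [ 0.544 -0.176] [0.025 0.008 0.005]
1.0 [ 0.536 -0.171] [0.033 0.014 0.005]
1.1 [ 0.529 -0.165] [0.04  0.02  0.005]
1.2 [ 0.522 -0.158] [0.046 0.027 0.005]
1.3 [ 0.516 -0.15 ] [0.052 0.035 0.005]
1.4 [ 0.511 -0.142] [0.057 0.043 0.005]
1.5 [ 0.506 -0.132] [0.061 0.053 0.005]
1.6 [ 0.503 -0.123] [0.064 0.062 0.005]
[142. 322.] [0.4485 0.2804] 0.0553 [ 0.998 -0.065]
[182. 283.] [0.5114 0.2179] 0.0562 [ 0.133 -0.991]
[257. 278.] [0.5187 0.0934] 0.0555 [ 0.089 -0.996]
[427. 269.] [ 0.5333 -0.1856] 0.0293 [-0.45  -0.893]
[404. 248.] [ 0.5671 -0.1483] 0.0265 [-0.001 -1.   ]
```

View pics/t2.png

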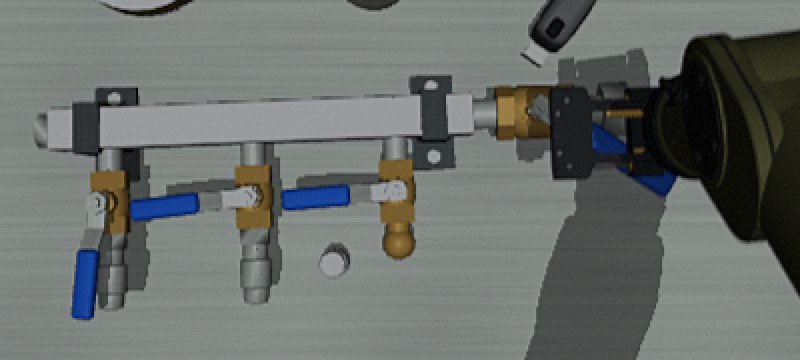

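The lever follows the fingers and is now about 0.65 rad round, the sleeve visible at crop (640,165). The other levers have not moved. I keep pushing round the arc.

Emit:
carry_out:
  plan:
    - {"rot": [0, 0, 0], "xyz": [0.008, 0.004, 0.001], "grip": 255}
    - {"rot": [0, 0, 0], "xyz": [0.016, 0.008, 0.002], "grip": 255}
    - {"rot": [0, 0, 0], "xyz": [0.024, 0.014, 0.002], "grip": 255}
    - {"rot": [0, 0, 0], "xyz": [0.031, 0.02, 0.002], "grip": 255}
    - {"rot": [0, 0, 0], "xyz": [0.037, 0.027, 0.002], "grip": 255}
    - {"rot": [0, 0, 0], "xyz": [0.043, 0.035, 0.002], "grip": 255}
    - {"rot": [0, 0, 0], "xyz": [0.048, 0.043, 0.002], "grip": 255}
    - {"rot": [0, 0, 0], "xyz": [0.052, 0.053, 0.002], "grip": 255}

```text
clock: 4.08
tool_pos: [0.5137, -0.1356, 0.1254]
eef_rot: [-0.013, 1.0, -0.002, 0.007]
contact_force: [6.1, -5.6, 0.8]
opening: 0.004
finger_force: 3.5
```

```bash
python3 arc.py 0.5928 -0.0945 0.090 11 1.5 1.6 -1 0.122 2
```

```text
[ 0.5137 -0.1356  0.1254] [-0.0134  0.9999 -0.002   0.0071] [ 0.34  0.75 -0.28  1.96  0.42  0.48  1.35] [ 6.1 -5.6  0.8] 4.0833
1.5 [ 0.506 -0.132] [0.008 0.003 0.003]
1.6 [ 0.503 -0.123] [0.011 0.013 0.003]
```

Emit:
carry_out:
  plan:
    - {"rot": [0, 0, 0], "xyz": [0.002, 0.005, 0], "grip": 255}
    - {"rot": [0, 0, 0], "xyz": [0.002, 0.009, 0], "grip": 255}
    - {"rot": [0, 0, 0], "xyz": [0.002, 0.012, 0], "grip": 255}
    - {"rot": [0, 0, 0], "xyz": [0.002, 0.015, 0], "grip": 255}
    - {"rot": [0, 0, 0], "xyz": [0.002, 0.015, 0], "grip": 255}
    - {"rot": [0, 0, 0], "xyz": [0.002, 0.015, 0], "grip": 255}

```text
clock: 4.58
tool_pos: [0.5098, -0.1246, 0.1252]
eef_rot: [-0.012, 1.0, -0.004, 0.005]
contact_force: [3.8, -12.6, 2.9]
opening: 0.001
finger_force: 6.8
```

```bash
python3 arc.py 0.5928 -0.0945 0.090 11 1.5 1.6 -1 0.122 2
```

```text
[ 0.5098 -0.1246  0.1252] [-0.0119  0.9999 -0.0043  0.0052] [ 0.31  0.74 -0.26  1.98  0.42  0.47  1.33] [  3.8 -12.6   2.9] 4.5833
1.5 [ 0.506 -0.133] [ 0.004 -0.008  0.003]
1.6 [ 0.503 -0.123] [0.007 0.002 0.003]
```

Emit:
carry_out:
  plan:
    - {"rot": [0, 0, 0], "xyz": [0, 0.005, 0], "grip": 255}
    - {"rot": [0, 0, 0], "xyz": [0, 0.01, 0], "grip": 255}
    - {"rot": [0, 0, 0], "xyz": [0, 0.01, 0], "grip": 255}
    - {"rot": [0, 0, 0], "xyz": [0, 0.01, 0], "grip": 255}

```text
clock: 4.92
tool_pos: [0.5096, -0.1242, 0.1255]
eef_rot: [-0.008, 1.0, -0.01, 0.005]
contact_force: [6.2, -32.2, 1.9]
opening: 0.007
finger_force: 16.0
```

Run:
```python
from h import *
im,c,o=levers()
for px,m,L,e in o: print(px,m.round(4),round(L,4),e.round(3))
cv2.imwrite("pics/t3.png",im[180:360,100:500,::-1].repeat(2,0).repeat(2,1))
```

```text
[142. 322.] [0.4485 0.2804] 0.0553 [ 0.998 -0.065]
[182. 283.] [0.5114 0.2179] 0.0562 [ 0.133 -0.991]
[257. 278.] [0.5187 0.0934] 0.0555 [ 0.089 -0.996]
```

View pics/t3.png

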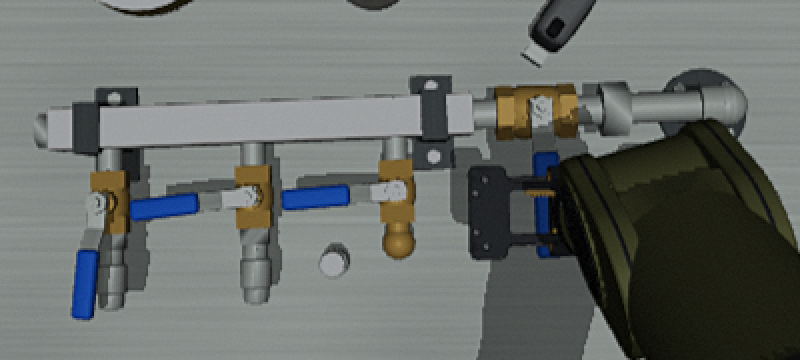

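Shut: the inlet lever at crop (546,205) is square to the pipe, and 32 N against the stop gives no more motion. Next I back off, rise, and cross to the bleed.

Emit:
carry_out:
  plan:
    - {"rot": [0, 0, 0], "xyz": [0, -0.015, 0], "grip": 255}
    - {"rot": [0, 0, 0], "xyz": [0, -0.035, 0], "grip": 255}
    - {"rot": [0, 0, 0], "xyz": [0, -0.045, 0], "grip": 255}
    - {"rot": [0, 0, 0], "xyz": [0, -0.045, -0.025], "grip": 255}
    - {"rot": [0, 0, 0], "xyz": [0, -0.045, -0.055], "grip": 255}
    - {"rot": [0, 0, 0], "xyz": [0, -0.045, -0.08], "grip": 255}
    - {"rot": [0, 0, 0], "xyz": [0, -0.045, -0.08], "grip": 255}
    - {"rot": [0, 0, 0], "xyz": [0, -0.045, -0.08], "grip": 255}

```text
clock: 5.63
tool_pos: [0.5077, -0.1529, 0.2041]
eef_rot: [-0.015, 1.0, -0.0, 0.003]
contact_force: [1.0, 0.2, -0.5]
opening: 0.006
finger_force: 0.0
```

Run:
```python
from h import *
s=r.get_state(); print(s["tool_pos"],s["eef_rot"],s["q"],s["clock"],tool([.548,.089,.205]).round(4))
```

```text
[ 0.50766809 -0.15292519  0.20411369] [-1.48744007e-02  9.99885891e-01 -3.93711248e-04  2.60811125e-03] [ 0.43584849  0.62924793 -0.37281912  1.8877677   0.34682866  0.68248902
  1.4578476 ] 5.6333 [-0.0475  0.2406 -0.0008]
```

Emit:
carry_out:
  plan:
    - {"rot": [0, 0, 0], "xyz": [-0.007, 0.034, 0], "grip": 255}
    - {"rot": [0, 0, 0], "xyz": [-0.014, 0.069, 0], "grip": 255}
    - {"rot": [0, 0, 0], "xyz": [-0.021, 0.103, 0], "grip": 255}
    - {"rot": [0, 0, 0], "xyz": [-0.027, 0.137, 0], "grip": 255}
    - {"rot": [0, 0, 0], "xyz": [-0.034, 0.172, 0], "grip": 255}
    - {"rot": [0, 0, 0], "xyz": [-0.041, 0.206, 0], "grip": 255}
    - {"rot": [0, 0, 0], "xyz": [-0.0475, 0.24, 0], "grip": 255}
    - {"rot": [0, 0, 0], "xyz": [-0.0475, 0.24, 0], "grip": 255}

```text
clock: 6.3
tool_pos: [0.5466, 0.0986, 0.2016]
eef_rot: [-0.021, 1.0, 0.004, 0.001]
contact_force: [0.2, 1.0, 0.2]
opening: 0.008
finger_force: 0.0
```

Emit:
carry_out:
  plan:
    - {"rot": [0, 0, 0], "xyz": [0, 0, 0], "grip": 255}
    - {"rot": [0, 0, 0], "xyz": [0, 0, 0], "grip": 255}
    - {"rot": [0, 0, 0], "xyz": [0, 0, 0], "grip": 255}

```text
clock: 6.55
tool_pos: [0.5461, 0.086, 0.2012]
eef_rot: [-0.014, 1.0, -0.001, -0.001]
contact_force: [0.5, -0.3, -0.6]
opening: 0.008
finger_force: 0.0
```

Run:
```python
from h import *
s=r.get_state(); print(s["tool_pos"],s["eef_rot"],s["q"],s["clock"],tool([.548,.089,.118]).round(4))
im,c,o=levers()
for px,m,L,e in o: print(px,m.round(4),round(L,4),e.round(3))
cv2.imwrite("pics/s4.png",r.snapshot("scene")[120:320,120:520,::-1].repeat(2,0).repeat(2,1))
```

```text
[0.54609617 0.08602782 0.2011728 ] [-1.35663527e-02  9.99907409e-01 -7.95373902e-04 -7.03676498e-04] [-0.04216119  0.65714628 -0.32910285  1.81969003  0.30700521  0.71671024
  1.05669427] 6.55 [-0.0021  0.0031  0.0832]
[142. 322.] [0.4485 0.2803] 0.0553 [ 0.998 -0.065]
[374. 282.] [ 0.5124 -0.0975] 0.0854 [-0.999 -0.036]
```

View pics/s4.png

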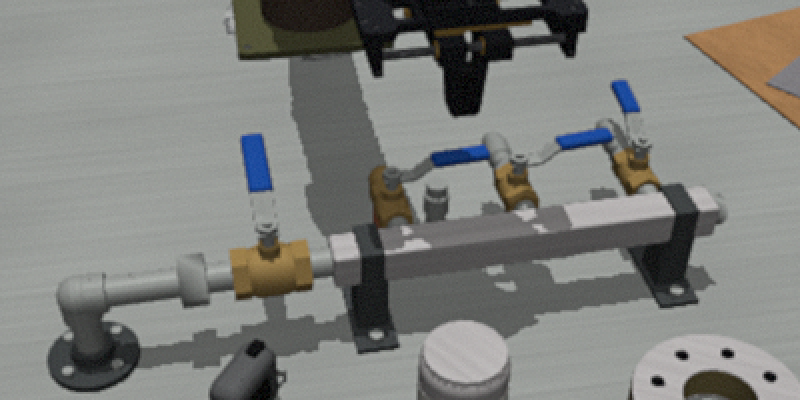

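The inlet lever reads (-0.999,-0.036), fully square. The finger tip at crop (462,112) hangs above the header side of the bleed lever at (460,155). I lower there.

Emit:
carry_out:
  plan:
    - {"rot": [0, 0, 0], "xyz": [-0.002, 0, 0.02], "grip": 255}
    - {"rot": [0, 0, 0], "xyz": [-0.003, 0, 0.045], "grip": 255}
    - {"rot": [0, 0, 0], "xyz": [-0.003, 0, 0.07], "grip": 255}
    - {"rot": [0, 0, 0], "xyz": [-0.003, 0, 0.083], "grip": 255}
    - {"rot": [0, 0, 0], "xyz": [-0.003, 0, 0.083], "grip": 255}
    - {"rot": [0, 0, 0], "xyz": [-0.003, 0, 0.083], "grip": 255}

```text
clock: 7.15
tool_pos: [0.5493, 0.087, 0.1184]
eef_rot: [-0.014, 1.0, -0.0, -0.001]
contact_force: [0.0, -0.6, -0.2]
opening: 0.004
finger_force: 0.0
```

```bash
python3 arc.py 0.5246 0.0272 0.062 9 0 1.6 1 0.118 17
```

```text
[0.5493 0.087  0.1184] [-1.390e-02  9.999e-01 -3.000e-04 -7.000e-04] [-0.08  0.78 -0.27  1.87  0.37  0.54  1.  ] [ 0.  -0.6 -0.2] 7.15
0.0 [0.541 0.09 ] [0.008 0.003 0.   ]
0.1 [0.536 0.091] [0.013 0.005 0.   ]
0.2 [0.531 0.092] [0.018 0.006 0.   ]
0.3 [0.526 0.093] [0.023 0.007 0.   ]
0.4 [0.521 0.094] [0.028 0.007 0.   ]
0.5 [0.515 0.093] [0.034 0.007 0.   ]
0.6 [0.509 0.093] [0.04  0.007 0.   ]
0.7 [0.504 0.092] [0.046 0.006 0.   ]
0.8 [0.498 0.09 ] [0.052 0.004 0.   ]
0.9 [0.492 0.087] [0.057 0.002 0.   ]
1.0 [0.486 0.084] [ 0.063 -0.002  0.   ]
1.1 [0.481 0.08 ] [ 0.069 -0.006  0.001]
1.2 [0.476 0.075] [ 0.074 -0.01   0.001]
1.3 [0.471 0.069] [ 0.079 -0.015  0.001]
1.4 [0.467 0.063] [ 0.083 -0.021  0.001]
1.5 [0.464 0.057] [ 0.086 -0.028  0.001]
1.6 [0.461 0.05 ] [ 0.089 -0.034  0.001]
```

Emit:
carry_out:
  plan:
    - {"rot": [0, 0, 0], "xyz": [0.01, 0.004, 0], "grip": 255}
    - {"rot": [0, 0, 0], "xyz": [0.018, 0.006, 0.001], "grip": 255}
    - {"rot": [0, 0, 0], "xyz": [0.025, 0.007, 0.002], "grip": 255}
    - {"rot": [0, 0, 0], "xyz": [0.032, 0.007, 0.002], "grip": 255}
    - {"rot": [0, 0, 0], "xyz": [0.039, 0.007, 0.002], "grip": 255}
    - {"rot": [0, 0, 0], "xyz": [0.046, 0.006, 0.002], "grip": 255}
    - {"rot": [0, 0, 0], "xyz": [0.052, 0.004, 0.002], "grip": 255}
    - {"rot": [0, 0, 0], "xyz": [0.058, 0.001, 0.002], "grip": 255}

```text
clock: 7.82
tool_pos: [0.4979, 0.0891, 0.1194]
eef_rot: [-0.015, 1.0, 0.002, 0.007]
contact_force: [8.7, 0.5, 0.9]
opening: 0.008
finger_force: 3.4
```

Emit:
carry_out:
  plan:
    - {"rot": [0, 0, 0], "xyz": [0.005, -0.003, 0], "grip": 255}
    - {"rot": [0, 0, 0], "xyz": [0.011, -0.007, 0], "grip": 255}
    - {"rot": [0, 0, 0], "xyz": [0.016, -0.011, 0], "grip": 255}
    - {"rot": [0, 0, 0], "xyz": [0.021, -0.016, 0], "grip": 255}
    - {"rot": [0, 0, 0], "xyz": [0.025, -0.022, 0], "grip": 255}
    - {"rot": [0, 0, 0], "xyz": [0.028, -0.029, 0], "grip": 255}
    - {"rot": [0, 0, 0], "xyz": [0.03, -0.035, 0], "grip": 255}
    - {"rot": [0, 0, 0], "xyz": [0.03, -0.035, 0], "grip": 255}

```text
clock: 8.48
tool_pos: [0.4666, 0.0531, 0.1188]
eef_rot: [-0.015, 1.0, 0.002, 0.005]
contact_force: [2.4, 3.4, 0.7]
opening: 0.003
finger_force: 1.5
```

```bash
python3 arc.py 0.5246 0.0272 0.062 9 1.4 1.6 1 0.118 3
python3 - <<'E'
from h import *
im,c,o=levers()
for px,m,L,e in o: print(px,m.round(4),round(L,4),e.round(3))
cv2.imwrite("pics/t5.png",im[180:360,100:500,::-1].repeat(2,0).repeat(2,1))
E
```

```text
[0.4666 0.0531 0.1188] [-0.0146  0.9999  0.0022  0.0048] [-0.08  0.71 -0.21  2.14  0.43  0.32  0.95] [2.4 3.4 0.7] 8.4833
1.4 [0.467 0.063] [-0.001  0.01   0.001]
1.5 [0.464 0.057] [0.003 0.004 0.001]
1.6 [0.461 0.05 ] [ 0.006 -0.003  0.001]
[142. 322.] [0.4485 0.2804] 0.0553 [ 0.998 -0.065]
[182. 283.] [0.5114 0.2179] 0.0562 [ 0.133 -0.991]
[374. 282.] [ 0.5124 -0.0975] 0.0854 [-0.999 -0.036]
```

View pics/t5.png

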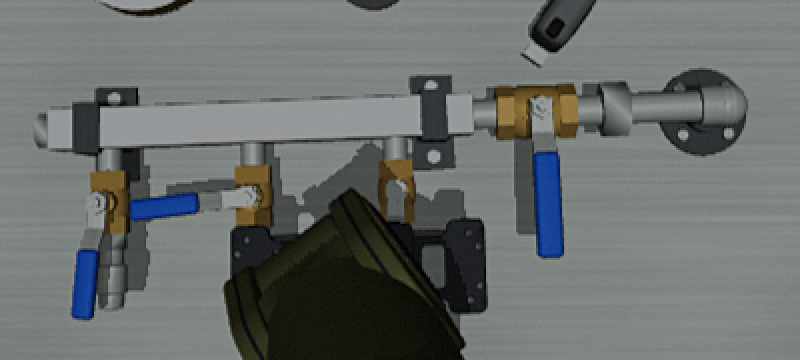

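The bleed lever has swung almost into line with its leg, the handle at crop (398,205) pointing down. The inlet stays shut and the outlet levers are unmoved. I press on to the stop.

Emit:
carry_out:
  plan:
    - {"rot": [0, 0, 0], "xyz": [0, -0.004, 0], "grip": 255}
    - {"rot": [0, 0, 0], "xyz": [0, -0.008, 0], "grip": 255}
    - {"rot": [0, 0, 0], "xyz": [0, -0.012, 0], "grip": 255}
    - {"rot": [0, 0, 0], "xyz": [0, -0.015, 0], "grip": 255}
    - {"rot": [0, 0, 0], "xyz": [0, -0.015, 0], "grip": 255}
    - {"rot": [0, 0, 0], "xyz": [0, -0.015, 0], "grip": 255}

```text
clock: 9.03
tool_pos: [0.4652, 0.0481, 0.1186]
eef_rot: [-0.02, 1.0, 0.008, 0.004]
contact_force: [-3.2, 24.0, 7.1]
opening: 0.005
finger_force: 12.4
```

24 N against the stop, so it is fully open. I back off and rise.

Emit:
carry_out:
  plan:
    - {"rot": [0, 0, 0], "xyz": [0, 0.015, 0], "grip": 255}
    - {"rot": [0, 0, 0], "xyz": [0, 0.035, 0], "grip": 255}
    - {"rot": [0, 0, 0], "xyz": [0, 0.042, 0], "grip": 255}
    - {"rot": [0, 0, 0], "xyz": [0, 0.042, -0.03], "grip": 255}
    - {"rot": [0, 0, 0], "xyz": [0, 0.042, -0.06], "grip": 255}
    - {"rot": [0, 0, 0], "xyz": [0, 0.042, -0.09], "grip": 255}
    - {"rot": [0, 0, 0], "xyz": [0, 0.042, -0.12], "grip": 255}
    - {"rot": [0, 0, 0], "xyz": [0, 0.042, -0.12], "grip": 255}

```text
clock: 9.7
tool_pos: [0.4642, 0.0783, 0.2416]
eef_rot: [-0.014, 1.0, 0.001, 0.004]
contact_force: [-0.0, 0.8, 0.4]
opening: 0.006
finger_force: 0.0
```

Emit:
carry_out:
  plan:
    - {"rot": [0, 0, 0], "xyz": [0.01, 0.035, 0], "grip": 255}
    - {"rot": [0, 0, 0], "xyz": [0.02, 0.07, 0], "grip": 255}
    - {"rot": [0, 0, 0], "xyz": [0.03, 0.1, 0], "grip": 255}
    - {"rot": [0, 0, 0], "xyz": [0.03, 0.13, 0], "grip": 255}
    - {"rot": [0, 0, 0], "xyz": [0.03, 0.16, 0], "grip": 255}
    - {"rot": [0, 0, 0], "xyz": [0.03, 0.18, 0], "grip": 255}
    - {"rot": [0, 0, 0], "xyz": [0.03, 0.18, 0], "grip": 255}
    - {"rot": [0, 0, 0], "xyz": [0.03, 0.18, 0], "grip": 255}

```text
clock: 10.37
tool_pos: [0.4261, 0.2573, 0.2364]
eef_rot: [-0.015, 1.0, -0.001, -0.0]
contact_force: [-0.6, -1.0, -0.7]
opening: 0.003
finger_force: 0.0
```

Run:
```python
from h import *
im,c,o=levers()
for px,m,L,e in o: print(px,m.round(4),round(L,4),e.round(3))
print(r.get_state()["tool_pos"],r.get_state()["contact_force"])
cv2.imwrite("pics/t6.png",im[100:360,100:500,::-1].repeat(2,0).repeat(2,1))
```

```text
[142. 316.] [0.4574 0.2806] 0.0375 [ 0.998 -0.06 ]
[299. 316.] [0.4578 0.0249] 0.0536 [-1. -0.]
[182. 283.] [0.5112 0.2178] 0.0562 [ 0.122 -0.992]
[374. 282.] [ 0.5124 -0.0975] 0.0854 [-0.999 -0.036]
[0.42634974 0.2558682  0.23629107] [-0.28750541 -0.05206814 -0.22040493]
```

View pics/t6.png

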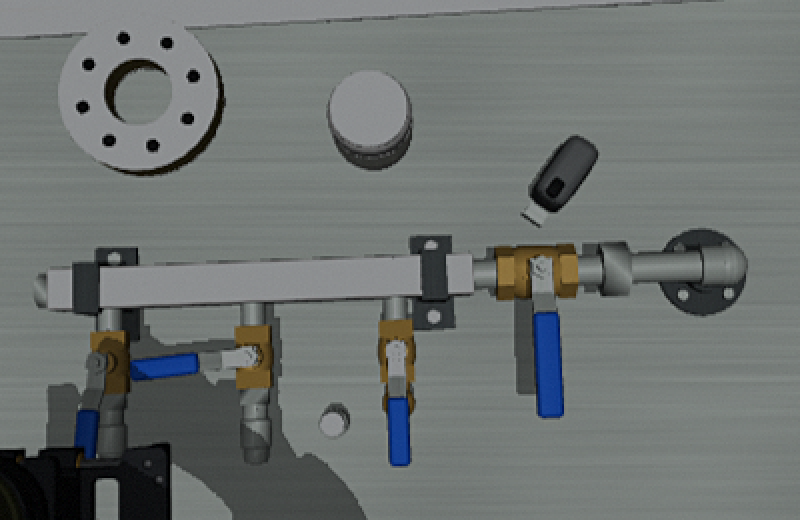

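The bleed lever at crop (399,430) is in line with its leg, about 2°, which matches the manifold's own yaw. The inlet lever at (548,365) is square, and the outlets and loose things have not moved.

```bash
python3 -c "
from plant import r
print(r.finish_job())"
```

```text
the job is handed in; nothing more can be done
None
```

The inlet valve was pushed fully shut against its stop, then the bleed valve fully open against its stop. The outlet valves and loose things looked unmoved in the last picture, the arm is clear, and the job is handed in; no verdict came back.

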